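# Put the freshly painted cover plate away in the dust box

## Task

The cover plate on the drying rack has just been painted, so the gripper must not touch it: take the spatula, slide it under the plate between the rack's rails, lift the plate and, keeping it level, set it squarely and centred on the two rails of the pulled-out carriage of the dust box. Draw the spatula out and lay it flat on the bare bench, let go of it, and then push the carriage into the box until its spring detent clicks and it stays fully home. Do not drop the plate, and leave the paint can, tape roll and jar where they stand.

Things in the scene. Friction and masses are not known exactly. Their poses are not given: they have to be found in the camera images.
- spatula: Steel spatula with a wooden handle, lying flat on the bench, 170 g. Origin: centre of the blade's underside; x from handle to blade tip, z up. Blade 85 (x) by 70 (y) by 2.5 thick. A thin cranked neck rises from its rear edge to the handle, a level bar 22 wide and 24 high, x = -55 to -150, z = 36 to 60 above the blade's underside.
- spatula_grip (a point): Point to grip on the spatula's handle: 80 behind the blade's centre (x = -80), 48 above the blade's underside, mid-width of the 22 mm handle; axes as the spatula's.
- plate: Freshly painted grey metal cover plate, 80 (x) by 116 (y) by 4 thick, with a low round boss (32 across, 4 high) in the middle of its upper face, 120 g. Origin: centre of its underside; z up. It starts lying across the two rails of the rack, overhanging each rail by about 5.
- rack: Fixed wooden drying rack: a board 130 by 130 by 6 with two upright rails along its x, each 90 long, 10 wide, tops 50 above the bench, inner faces 86 apart. Origin: centre of the board's underside, on the bench. The channel between the rails is open at both x ends; -x is the end towards the robot.
- dust_box: Fixed dust box with a slide; its x axis is the way the carriage goes in. Origin: on the bench under the middle of the carriage's rails when fully out (joint 0). Base x = -85 to 215, 180 wide, 8 high; edge guides 20 high. The hood (clear roof, walls on 3 sides, open to -x) spans x = 100 to 215, inside 168 wide, roof from 85 to 89 above the bench.
- carriage (a joint): Travel of the dust box's carriage, m: 0 fully out, 0.14 fully home (end stop). A spring roller resists with about 8 N from about 0.120 on, then snaps over near 0.131 and pulls the carriage home and holds it. Starts between 0 and 0.025.
- carriage_seat (a point): On the carriage: centre of its two rails, at the height of their tops (52 above the bench); axes as the dust box's. The plate's underside centre belongs here. Rails along x, 90 long, 10 wide, inner faces 86 apart; the floor between them is 16 above the bench, so the blade passes between them under the plate.
- carriage_push (a point): On the sliding carriage: middle of the rear (robot-side) face of its low upright push wall, 21 above the bench. The wall is 80 wide (y), 8 thick, from 10 to 32 above the bench and lies 74 behind the seat; the spatula must pass above 32. Push it along the dust box's +x.
- paint_can: Small closed paint can, 66 across, 90 high, standing on the bench; to be left alone. Origin: centre of its underside.
- tape_roll: Tape roll, 100 across, 25 high, lying flat; to be left alone. Origin: centre of its underside.
- jar: Closed glass jar, 60 across, 85 high; to be left alone. Origin: centre of its underside.
There are look-alikes about, which are no part of the job. Of the things like the rack, leave any that is red or turquoise; of the rest the larger one is meant.

How it is judged:
By the outcome, as a careful person would: the job done as asked, in the order asked, and still so for the second after the job is handed in, with the robot touching nothing.
It also fails if it takes over 69 s, if anything falls off the work surface, if the arm or the gripper's body presses on something with over 40 N, if the wrist force passes 120 N, or if a joint passes its speed limit or range.

## Robot

A 6-joint arm with a two-finger parallel gripper is mounted at the origin on the work surface. World frame = base frame: x ahead of the robot, y to its left, z up, the work surface at z = 0. Lengths are in m, angles in rad, forces in N, time in s.
With the tool pointing down it reaches from about 0.35 to 0.8 m from the base axis. Payload 7.3 kg.
Tool frame: the origin (TCP) lies on the centre line of the jaws, within the pads' length; the fingertips stand 8 mm ahead of it and the grasp point (between the pads) lies 11 mm behind it; z points along the fingers, y is the line along which they close (so a half turn about z gives the same grasp; the last joint's range is limited). The gripper opens to 85 mm and grips with 20 to 120 N. Pads are 22 mm wide; open, the fingers measure 114 mm over their backs; the gripper's body (76 mm by 85 mm) begins 54 mm behind the grasp point. The pads swing forward as they close: fully open they stand 13 mm farther back than shut.
Start: joints at [-1.352, 0.342, 1.524, -0, 1.275, -0.146], TCP at [0.187, -0.49, 0.239] pointing down, gripper open.
Joint ranges: [-2.53, 2.53], [-0.77, 2.02], [0.04, 2.7], [-1, 4.14], [0.28, 2.66], [-3.11, 3.11]. Speed limits (rad/s): [2.57, 2.57, 3.14, 3.14, 3.14, 3.14].

## Interface

Orientations are given as a unit quaternion [w, x, y, z].
In Python, from cell import * gives the robot as it stands.
- The arm moves only by the tool servo_tool, never from a script. Its argument "moves" is a list that holds one entry, the list of rows, each a list of 7 numbers: the closure, from -1 (fully open) to 1 (shut), then the shift along the tool's x, y, z in cm, then the turn, a rotation vector about the tool's x, y, z in rad. A call has 1 to 12 rows; each row is the pose to reach, as a shift and turn from the pose commanded when the call began, along the tool's axes at that moment; what a row does not reach only later rows make up. A row lasts 1/10 s, in which the tool goes at most 50 mm and 8.59 degrees, less where a joint would pass 70% of its speed; a pose out of reach is approached as far as the arm can. A call with a gripper value outside its range is refused whole. The fingers move at their own pace and stop on an object; the grip force is fixed at half the most. Time passes only in rows, so rows that repeat a pose let the fingers close. It gives the time, the measured TCP pose, the force, the opening and the grip force at its end, in the units of the state.
- state(): the state, without advancing time (a new reading comes with each control period).
- capture(name): name is "scene" or "top"; returns a dict with "color" (420x560x3 uint8, red, green, blue), "vertical_fov" (degrees; the focal length in pixels is half the picture's height over the tangent of half this angle, whatever the lens; pixels are square), "cx", "cy" (the principal point, pixels), "dist" ([k1, k2, p1, p2, k3] as OpenCV has them; the pictures are not rectified), "R" (3x3) and "t" (3): a world point X has camera coordinates R X + t. Camera axes: x right, y down, z forward; pixel columns grow to the right and rows downward; lengths in m; the calibration is good to about 2 mm. A picture is of the moment at which its call begins. There is no depth.
- hand_in(): hands the job in; it is judged then, once.
Trained networks look in the newest picture that a camera, given by its name, has taken for a name from the list of things; names that differ only in an ending like _2 or _b are one class to them, and where a whole thing is asked for, a point or a joint stands for the part that bears it (a point fixed in the world has none). Each returns a list of dicts, best first, with "p" (0 to 1); they miss things now and then, are a little off and sometimes report something else, mostly with a low value. They report only what shows in the picture. A call takes as long as a camera call. They do not tell look-alikes from the thing itself.
- boxes_of(name, camera): "extent" ([left, top, width, height] in pixels, round what is visible of it).
- cut_out(name, camera): "mask" (420x560 bool, what is visible of it) and "extent" ([left, top, width, height] in pixels, round what is visible of it).
The state is a dict: "t": time; "joint_positions": joint angles; "dq": joint speeds; "tau": joint torques, N m; "eef_pos": TCP position; "tcp_rot": TCP orientation; "force": force on the tool from outside, world axes, zero at the start; "torque": the same for the moment, N m; "width": finger opening in m; "grasp_force": force on a finger pad.
Only numpy, scipy, OpenCV 4.12 (cv2) and the standard library are available. Lean on these libraries where they do the work, as an engineer would, in place of code of your own. Each camera call takes 0.05 s, during which the arm holds its last target. There are 200 camera calls.

## Working session

There is one attempt and no reset: what is moved stays moved. The work goes in short steps, Python scripts to look and compute and a tool call to move; the robot and the scene stay as the last step left them, time stands still between calls to the robot, and variables do not carry over. Pictures are saved under pics/ and viewed, at most 10 in all, crops included, and the job is handed in when it is done.

Besides the shell and the picture viewer there is one more tool, called after "Emit:" in YAML: its name, and indented under it one key for each argument. servo_tool: Moves the arm, as the interface text tells. Its arguments: {"type":"object","properties":{"moves":{"type":"array","items":{"type":"array","items":{"type":"array","items":{"type":"number"}}}}},"required":["moves"]}

```bash
mkdir -p pics; cat > h.py <<'E'
from cell import *
import numpy as np, cv2, pickle
from scipy.spatial.transform import Rotation as Rn
def cam(c):
    h,w=c["color"].shape[:2]; f=h/2/np.tan(np.radians(c["vertical_fov"])/2)
    return np.array([[f,0,c["cx"]],[0,f,c["cy"]],[0,0,1.]]),np.array(c["dist"],float),np.array(c["R"]),np.array(c["t"])
def proj(c,X):
    K,d,R,t=cam(c); return cv2.projectPoints(np.array(X,float).reshape(-1,3),cv2.Rodrigues(R)[0],t,K,d)[0].reshape(-1,2)
def back(c,uv,z):
    K,d,R,t=cam(c); n=cv2.undistortPoints(np.array(uv,float).reshape(-1,1,2),K,d).reshape(-1,2)
    r=np.c_[n,np.ones(len(n))]@R; o=-R.T@t
    z=np.broadcast_to(z,len(n)); return o+r*((z-o[2])/r[:,2])[:,None]
E
python3 - <<'E'
from h import *
for n in ["scene","top"]:
    c=capture(n); pickle.dump(c,open(n+"0.pkl","wb"))
    cv2.imwrite(f"pics/{n}0.png",cv2.resize(c["color"][:,:,::-1],(800,600)))
    print(n,-c["R"].T@c["t"],c["vertical_fov"],np.round(c["dist"],3))
    for k in ["spatula","plate","rack","dust_box","carriage","paint_can","tape_roll","jar"]:
        print(k,[(round(b["p"],2),[round(x) for x in b["extent"]]) for b in boxes_of(k,n)][:4])
print(state())
E
```

```text
scene [ 1.08586299 -0.08484824  0.94754253] 55.83400922164287 [-0.039  0.     0.     0.     0.   ]
spatula [(0.74, [91, 208, 32, 34]), (0.62, [264, 154, 26, 67])]
plate [(0.72, [332, 195, 50, 19])]
rack [(0.97, [351, 252, 54, 45]), (0.93, [358, 115, 44, 36]), (0.91, [329, 193, 50, 41]), (0.88, [408, 217, 41, 38])]
dust_box [(0.97, [139, 209, 85, 116])]
carriage [(0.67, [165, 216, 50, 48])]
paint_can [(0.77, [279, 276, 31, 42])]
tape_roll [(0.71, [412, 163, 36, 33])]
jar [(0.77, [87, 210, 34, 34]), (0.17, [162, 218, 53, 44])]
top [0.46969241 0.00260374 1.64517813] 43.55219727101774 [-0.13  0.    0.    0.    0.  ]
spatula [(0.63, [270, 215, 30, 64])]
plate [(0.82, [197, 191, 40, 35])]
rack [(0.91, [147, 157, 40, 34]), (0.89, [202, 138, 34, 31]), (0.77, [197, 187, 47, 49]), (0.6, [142, 266, 48, 50])]
dust_box []
carriage [(0.58, [339, 193, 47, 44])]
paint_can [(0.97, [282, 130, 19, 26]), (0.18, [270, 216, 27, 66])]
tape_roll []
jar [(0.74, [424, 232, 25, 20])]
{'t': 0.9, 'joint_positions': array([-1.35200392e+00,  3.41958047e-01,  1.52407799e+00,  1.43054817e-05,
        1.27541168e+00, -1.45969284e-01]), 'dq': array([-0.00017354,  0.00082367, -0.00039656,  0.00276401,  0.00055565,
       -0.00214325]), 'tau': array([-1.24912021e-03, -4.33561563e+01, -2.46275926e+01, -3.15372436e-04,
        1.83785287e-04, -5.55424592e-06]), 'eef_pos': array([ 0.18732662, -0.49046831,  0.23935099]), 'tcp_rot': array([7.21684494e-05, 9.83415038e-01, 1.81369397e-01, 9.47657498e-06]), 'force': array([-0.11723237, -1.26899722,  0.37616452]), 'torque': array([-0.01281391,  0.02550012,  0.0489273 ]), 'grasp_force': 0.0, 'width': 0.08504155453916835}
```

View pics/scene0.png

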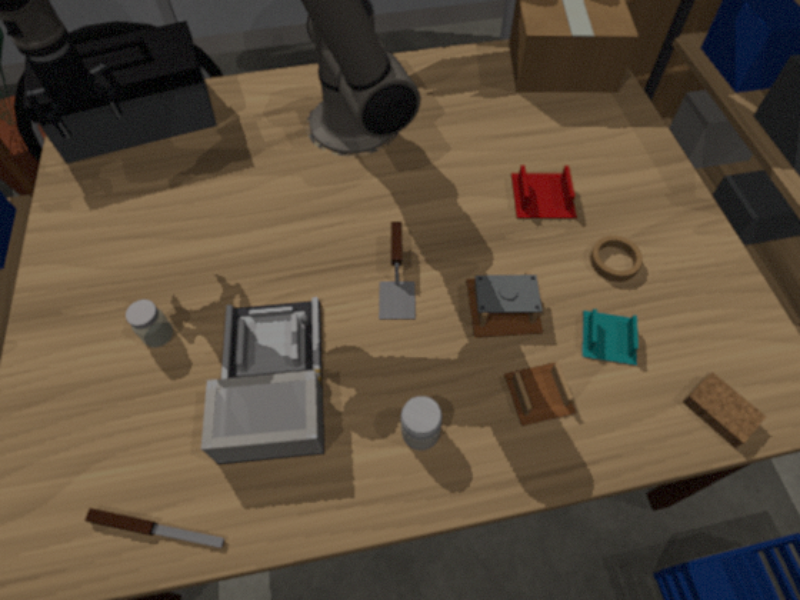

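View pics/top0.png

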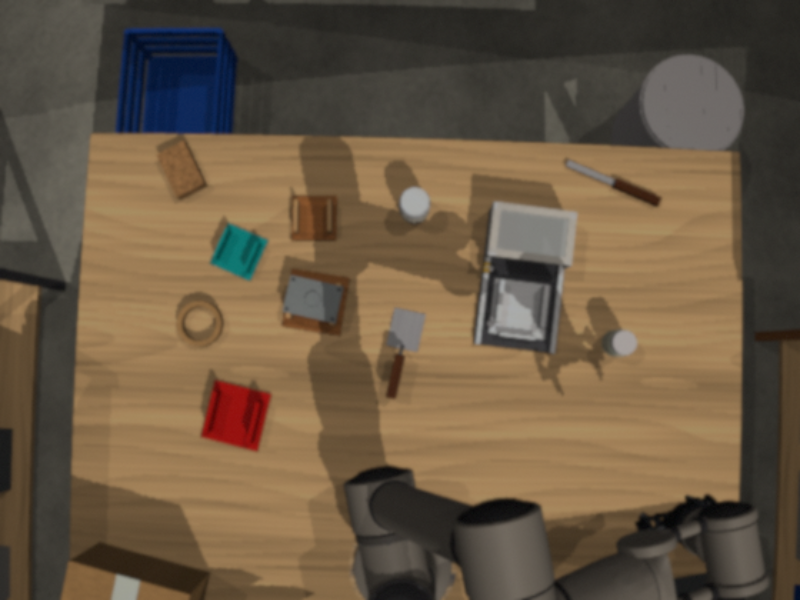

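Top view (800 px): plate on brown rack at (313,300); smaller brown rack (313,217), red (236,414), turquoise (240,251). The spatula blade is at (407,328), handle end (393,395). The dust box carriage is at (518,305), hood (532,235). The large brown rack bearing the plate fits the description; I'll fit silhouettes and confirm in a crop.

```bash
cat >> h.py <<'E'
from scipy.optimize import minimize
def bx(x0,x1,y0,y1,z0,z1): return np.array([[x,y,z] for x in(x0,x1) for y in(y0,y1) for z in(z0,z1)])/1000
def cyl(r,h): 
    a=np.linspace(0,6.283,40); return np.array([[r*np.cos(q),r*np.sin(q),z] for q in a for z in(0,h)])/1000
M={"spatula":[bx(-42.5,42.5,-35,35,0,2.5),bx(-150,-55,-11,11,36,60)],
"plate":[bx(-40,40,-58,58,0,4)],
"rack":[bx(-65,65,-65,65,0,6),bx(-45,45,43,53,6,50),bx(-45,45,-53,-43,6,50)],
"dust_box":[bx(-85,215,-90,90,0,20),bx(100,215,-90,90,0,89)],
"carriage":[bx(-45,45,43,53,10,52),bx(-45,45,-53,-43,10,52),bx(-74,45,-40,40,10,16),bx(-74,-66,-40,40,10,32)],
"paint_can":[cyl(33,90)],"jar":[cyl(30,85)],"tape_roll":[cyl(50,25)]}
def place(P,p,z=0): 
    c,s=np.cos(p[2]),np.sin(p[2]); return P@np.array([[c,s,0],[-s,c,0],[0,0,1]])+[p[0],p[1],z]
S=4
def render(c,parts,p,z=0):
    m=np.zeros((420*S,560*S),np.uint8)
    for P in parts:
        h=cv2.convexHull(((proj(c,place(P,p,z))+.5)*S*16).astype(np.int32)); cv2.fillConvexPoly(m,h,255,shift=4)
    return cv2.resize(m,(560,420),interpolation=cv2.INTER_AREA)/255.
def fit(views,parts,p0,z=0,yaw=True):
    # views: list of (cam, mask)
    def f(q):
        p=[q[0]/100,q[1]/100,q[2]/10 if yaw else 0]
        return sum(np.abs(cv2.GaussianBlur(render(c,parts,p,z)-m,(0,0),1.0)).sum() for c,m in views)
    q0=np.array([p0[0]*100,p0[1]*100,p0[2]*10])
    b=None
    for _ in range(2):
        r=minimize(f,q0,method="Nelder-Mead",options=dict(initial_simplex=q0+np.array([[0,0,0],[1.,0,0],[0,1.,0],[0,0,1.5]]),xatol=.005,fatol=.05)); q0=r.x
    return np.array([q0[0]/100,q0[1]/100,q0[2]/10]),r.fun/sum(m.sum() for _,m in views)
E
python3 - <<'E'
from h import *
C={n:capture(n) for n in("scene","top")}
out={}
for k,uv,z in [("spatula",(285,230),0),("plate",(219,210),.05),("rack",(219,212),0),("dust_box",(366,195),0),("carriage",(363,214),.0),("paint_can",(290,143),.09),("jar",(436,240),.085),("tape_roll",(140,226),.025)]:
    g=back(C["top"],[uv],z)[0]; 
    zz=.05 if k=="plate" else 0
    V=[]
    for n in C:
        best=None
        for d in cut_out(k,n):
            cc=proj(C[n],[[g[0],g[1],.03]])[0]; e=d["extent"]
            dist=np.hypot(e[0]+e[2]/2-cc[0],e[1]+e[3]/2-cc[1])
            if dist<25 and d["p"]>.3 and (best is None or dist<best[0]): best=(dist,d["mask"].astype(float),d["p"],e)
        if best is not None: V.append((n,best[1])); print(k,n,round(best[2],2),best[3],best[1].sum())
    out[k]={n:m for n,m in V}
    yaw=k not in("paint_can","jar","tape_roll")
    for sel in ([0,1],[0],[1]):
        vs=[(C[V[i][0]],V[i][1]) for i in sel if i<len(V)]
        if len(vs)==len(sel):
            p,r=fit(vs,M[k],[g[0],g[1],0],zz,yaw); print("   ",[V[i][0] for i in sel],np.round(p,4),round(r,3))
pickle.dump((C,out),open("m0.pkl","wb"))
E
```

```text
spatula scene 0.78 [267.6, 155.1, 23.6, 69.6] 953.0
spatula top 0.93 [268.9, 211.3, 27.5, 69.1] 923.0
    ['scene', 'top'] [ 0.5192  0.0058 -0.1818] 0.098
    ['scene'] [ 0.5192  0.0059 -0.1817] 0.106
    ['top'] [ 0.5188  0.006  -0.1835] 0.089
plate scene 0.84 [331.9, 193.6, 47.8, 20.3] 1151.0
plate top 0.71 [198.3, 193.7, 38.9, 29.1] 986.0
    ['scene', 'top'] [ 0.5774  0.2066 -0.1883] 0.042
    ['scene'] [ 0.5777  0.2065 -0.1985] 0.029
    ['top'] [ 0.5764  0.2065 -0.1842] 0.044
rack scene 0.8 [326.3, 192.3, 51.1, 39.6] 885.0
rack top 0.56 [195.5, 186.8, 48.7, 46.1] 717.0
    ['scene', 'top'] [ 0.5741  0.2056 -0.139 ] 1.359
    ['scene'] [ 0.5749  0.2051 -0.1293] 1.29
    ['top'] [ 0.5738  0.206  -0.1287] 1.434
dust_box scene 0.95 [140.4, 208.1, 84.7, 117.6] 8345.0
dust_box top 0.66 [330.0, 138.7, 71.1, 109.3] 5925.0
    ['scene', 'top'] [ 0.5704 -0.2389 -0.0982] 0.03
    ['scene'] [ 0.5704 -0.2388 -0.1007] 0.034
    ['top'] [ 0.5706 -0.2395 -0.0896] 0.023
carriage scene 0.83 [164.7, 216.1, 50.6, 46.2] 2137.0
carriage top 0.7 [341.0, 191.3, 43.5, 46.7] 1569.0
    ['scene', 'top'] [ 0.5848 -0.2378 -0.1194] 0.149
    ['scene'] [ 0.5875 -0.2371 -0.1535] 0.125
    ['top'] [ 0.5831 -0.2353 -0.1043] 0.168
paint_can scene 0.84 [281.9, 276.3, 27.7, 40.7] 889.0
paint_can top 0.82 [279.5, 127.9, 20.8, 28.2] 480.0
    ['scene', 'top'] [ 0.7866 -0.0052 -0.0377] 0.089
    ['scene'] [ 0.79   -0.0058 -0.1069] 0.094
    ['top'] [ 0.7858 -0.0059  0.0206] 0.058
jar scene 0.91 [91.1, 207.6, 33.3, 35.6] 762.0
jar top 0.6 [424.6, 234.0, 22.8, 16.8] 340.0
    ['scene', 'top'] [ 0.504  -0.4527  0.1326] 0.179
    ['scene'] [ 0.5033 -0.4527  0.0735] 0.113
    ['top'] [ 0.5041 -0.4509  0.0344] 0.321
tape_roll scene 0.81 [414.1, 162.1, 33.7, 37.4] 573.0
tape_roll top 0.56 [123.2, 211.0, 33.3, 31.8] 507.0
    ['scene', 'top'] [0.5178 0.4575 0.0047] 0.736
    ['scene'] [ 0.5183  0.46   -0.0749] 0.687
    ['top'] [0.5172 0.4573 0.0423] 0.787
```

```bash
python3 - <<'E'
from h import *
C,o=pickle.load(open("m0.pkl","rb"))
pl=[.5774,.2066,-.1883]
V=[(C[n],np.maximum(o["rack"][n],o["plate"][n])) for n in C]
# rack incl plate resting: approximates plate attached to rack
for sel in (V,V[:1],V[1:]):
    best=None
    f=lambda q:sum(np.abs(cv2.GaussianBlur(np.maximum(render(c,M["rack"],[q[0]/100,q[1]/100,q[2]/10]),render(c,M["plate"],pl,.05))-m,(0,0),1)).sum() for c,m in sel)
    q0=np.array([57.5,20.6,-1.6])
    for _ in range(2): q0=minimize(f,q0,method="Nelder-Mead",options=dict(initial_simplex=q0+np.array([[0,0,0],[1.,0,0],[0,1.,0],[0,0,1.5]]),xatol=.005,fatol=.05)).x
    print("rack",q0/[100,100,10],f(q0)/sum(m.sum() for _,m in sel))
rk=q0/[100,100,10]; rk=np.array([.575,.206,q0[2]/10])
b=np.array([.5704,-.2389,-.098])
g=np.linspace(0,.03,31)
for n in C:
    e=[np.abs(cv2.GaussianBlur(render(C[n],M["carriage"],[b[0]+j*np.cos(b[2]),b[1]+j*np.sin(b[2]),b[2]])-o["carriage"][n],(0,0),1)).sum() for j in g]
    print("joint",n,g[np.argmin(e)],min(e))
rows=[]
for n in C:
    K=6; I=cv2.resize(C[n]["color"][:,:,::-1],None,fx=K,fy=K,interpolation=cv2.INTER_CUBIC)
    j=.0145
    for k,p,z in [("spatula",[.5192,.0058,-.1818],0),("plate",pl,.05),("rack",rk,0),("carriage",[b[0]+j*np.cos(b[2]),b[1]+j*np.sin(b[2]),b[2]],0)]:
        for P in M[k]:
            q=((proj(C[n],place(P,p,z))+.5)*K).astype(int)
            for i in range(8):
                for d in(1,2,4):
                    if not i&d: cv2.line(I,tuple(map(int,q[i])),tuple(map(int,q[i|d])),(0,255,0) if k!="carriage" else (0,255,255),1)
    r=[]
    for ctr in ([.577,.2066,.05],[.50,.005,.02],[.585,-.24,.05]):
        u=(proj(C[n],[ctr])[0]*K).astype(int); r.append(I[u[1]-210:u[1]+210,u[0]-190:u[0]+190])
    rows.append(np.hstack(r))
im=np.vstack(rows); cv2.imwrite("pics/ov.png",cv2.resize(im,(800,590),interpolation=cv2.INTER_AREA))
E
```

```text
rack [ 0.57399005  0.20624733 -0.1313212 ] 0.04691217010023063
rack [ 0.57412611  0.20600201 -0.13823917] 0.052657882154486836
rack [ 0.57393778  0.20652207 -0.12937292] 0.03846536515640549
joint scene 0.017 300.0724169864916
joint top 0.012 269.860608795958
```

View pics/ov.png

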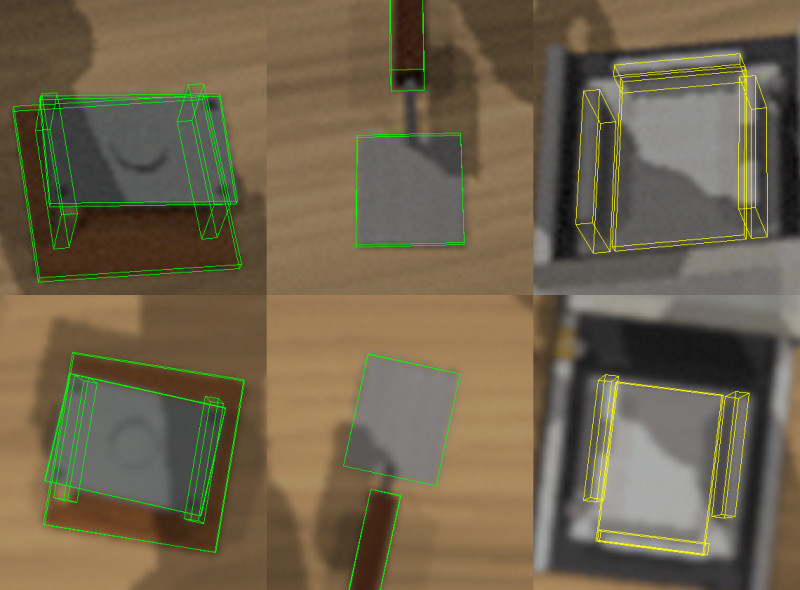

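The green overlays sit well on the plate, large brown rack and spatula in both views: rack confirmed (larger, brown, carrying the plate). The carriage (yellow) is at joint ≈ 0.014. Now the spatula grasp.

```bash
cat >> h.py <<'E'
def plan(*T):
    s=state(); q=s["tcp_rot"]; R0=Rn.from_quat([q[1],q[2],q[3],q[0]])
    print("t",round(s["t"],2),"pos",np.round(s["eef_pos"],4),"F",np.round(s["force"],1),"w",round(s["width"],4))
    for x,y,z,yaw in T:
        R1=Rn.from_euler("z",yaw)*Rn.from_euler("x",np.pi)
        print("shift",np.round(R0.inv().apply(np.array([x,y,z])-s["eef_pos"])*100,2),"turn",np.round((R0.inv()*R1).as_rotvec(),3))
def grip(p,z,back=0):  # TCP for blade pose p=(x,y,yaw), blade underside z
    d=-.08-back; return (p[0]+d*np.cos(p[2]),p[1]+d*np.sin(p[2]),z+.037,p[2])
E
python3 - <<'E'
from h import *
p=[.5192,.0058,-.1818]
plan(grip(p,.10),grip(p,0))
E
```

```text
t 1.8 pos [ 0.1873 -0.4905  0.2393] F [ 0.9 -0.5  0.5] w 0.0855
shift [ 41.87 -38.68  10.23] turn [ 0.    -0.     0.547]
shift [ 41.88 -38.68  20.23] turn [ 0.    -0.     0.547]
```

Emit:
servo_tool:
  moves:
    - [[-1,4,-3.7,1,0,0,0.05],[-1,8,-7.4,2,0,0,0.1],[-1,12,-11,3,0,0,0.15],[-1,16,-14.8,4,0,0,0.2],[-1,20,-18.5,5,0,0,0.25],[-1,24,-22.2,6,0,0,0.3],[-1,28,-25.9,7,0,0,0.35],[-1,32,-29.6,8,0,0,0.4],[-1,36,-33.3,9,0,0,0.45],[-1,39,-36,9.6,0,0,0.5],[-1,41.87,-38.68,10.23,0,0,0.547],[-1,41.87,-38.68,10.23,0,0,0.547]]

```text
t: 3.0
eef_pos: [0.4413, 0.0232, 0.1366]
tcp_rot: [-0.0, 0.996, -0.091, 0.0]
force: [-0.1, -0.0, -0.4]
width: 0.0852
grasp_force: 0.0
```

```bash
python3 - <<'E'
from h import *
p=[.5192,.0058,-.1818]
plan(grip(p,.10),grip(p,0))
E
```

```text
t 3.0 pos [0.4413 0.0232 0.1366] F [-0.1 -0.  -0.4] w 0.0852
shift [-0.03  0.31 -0.04] turn [-0.    -0.     0.001]
shift [-0.03  0.31  9.96] turn [-0.    -0.     0.001]
```

Emit:
servo_tool:
  moves:
    - [[-1,0,0,3,0,0,0],[-1,0,0,6,0,0,0],[-1,0,0,8,0,0,0],[-1,0,0,9.5,0,0,0],[-1,0,0,10,0,0,0],[-1,0,0,10,0,0,0]]

```text
t: 3.6
eef_pos: [0.4403, 0.0202, 0.0367]
tcp_rot: [0.0, 0.996, -0.091, -0.001]
force: [-0.4, -0.2, -0.4]
width: 0.0855
grasp_force: 0.0
```

On target. Close, then lift 10 cm.

Emit:
servo_tool:
  moves:
    - [[1,0,0,0,0,0,0],[1,0,0,0,0,0,0],[1,0,0,0,0,0,0],[1,0,0,0,0,0,0],[1,0,0,0,0,0,0],[1,0,0,0,0,0,0],[1,0,0,0,0,0,0],[1,0,0,0,0,0,0],[1,0,0,0,0,0,0],[1,0,0,0,0,0,0]]

```text
t: 4.6
eef_pos: [0.4408, 0.0202, 0.0374]
tcp_rot: [0.0, 0.996, -0.091, 0.0]
force: [-1.5, -0.4, 6.2]
width: 0.021
grasp_force: 61.6
```

Emit:
servo_tool:
  moves:
    - [[1,0,0,-1,0,0,0],[1,0,0,-3,0,0,0],[1,0,0,-5,0,0,0],[1,0,0,-7,0,0,0],[1,0,0,-9,0,0,0],[1,0,0,-10,0,0,0],[1,0,0,-10,0,0,0],[1,0,0,-10,0,0,0]]

```text
t: 5.4
eef_pos: [0.44, 0.0203, 0.1365]
tcp_rot: [0.0, 0.996, -0.091, -0.0]
force: [-0.4, -0.0, -2.2]
width: 0.0213
grasp_force: 60.8
```

```bash
cat >> h.py <<'E'
def shot():
    return {n:capture(n) for n in("scene","top")}
def measure(C,k,g,z,tol=25,yaw=True,p0=0):
    V=[];ns=[]
    for n in C:
        cc=proj(C[n],[[g[0],g[1],z]])[0]; L=[]
        for d in cut_out(k,n):
            e=d["extent"]; L.append((np.hypot(e[0]+e[2]/2-cc[0],e[1]+e[3]/2-cc[1]),d))
        L=[l for l in L if l[0]<tol]
        if L: V.append((C[n],min(L,key=lambda l:l[0])[1]["mask"].astype(float))); ns.append(n)
    for sel in ([(v,) for v in V]+[V] if len(V)>1 else [V]):
        if sel: 
            sel=[s if len(s)==2 else s[0] for s in sel] if sel is V else list(sel)
            p,r=fit(sel,M[k],[g[0],g[1],p0],z,yaw); print(k,ns if len(sel)>1 else "", np.round(p,4),round(r,3))
    return V
E
python3 - <<'E'
from h import *
s=state(); print(s["eef_pos"],s["width"],s["grasp_force"],s["force"])
C=shot(); z=s["eef_pos"][2]-.037
measure(C,"spatula",(.519,.006),z,40,p0=-.18)
for n in C: 
    print(n,[(round(d["p"],2),d["extent"]) for d in cut_out("spatula",n)], proj(C[n],[[.519,.006,z]]))
I=np.hstack([cv2.resize(C[n]["color"][:,:,::-1][int(v)-50:int(v)+50,int(u)-65:int(u)+65],(400,308),interpolation=cv2.INTER_CUBIC) for n in C for u,v in proj(C[n],[[.5,.006,z]])])
cv2.imwrite("pics/g1.png",I)
E
```

```text
[0.44001079 0.02030045 0.13650124] 0.021299066081756628 60.82210421562195 [-0.37112325 -0.00954038 -2.16160088]
spatula  [ 0.5187  0.005  -0.1719] 0.204
spatula  [ 0.522   0.0057 -0.2034] 0.542
spatula ['scene', 'top'] [ 0.5194  0.0052 -0.167 ] 0.348
scene [(0.71, [263.1, 143.8, 29.3, 59.6])] [[276.41226801 189.50765359]]
top [(0.94, [266.4, 211.9, 34.3, 70.4])] [[283.6904665  229.35121048]]
```

View pics/g1.png

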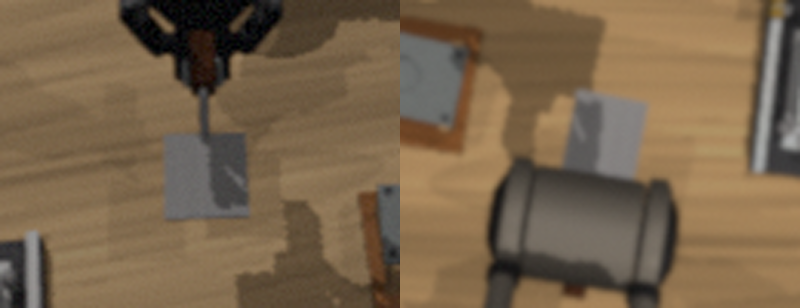

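The scene crop (left) shows the spatula gripped, blade level and centred at about (207,175); nothing has shifted. Next: in front of the rack, level with the channel.

```bash
python3 - <<'E'
from h import *
T=[.5745,.2072,-.188]; u=np.array([np.cos(.131),-np.sin(.131)])
S=[T[0]-.135*u[0],T[1]-.135*u[1],-.188]
plan(grip(S,.09),grip(S,.03),grip(T,.03))
E
```

```text
t 5.7 pos [0.4402 0.0203 0.1364] F [ 0.6 -0.5 -1.6] w 0.021
shift [-11.66 -20.17   0.95] turn [0.    0.001 0.006]
shift [-11.65 -20.17   6.95] turn [0.    0.001 0.006]
shift [  1.83 -20.86   6.93] turn [0.    0.001 0.006]
```

Emit:
servo_tool:
  moves:
    - [[1,-2,-3.5,0.2,0,0,0],[1,-4,-7,0.4,0,0,0.006],[1,-6,-10.5,0.6,0,0,0.006],[1,-8,-14,0.8,0,0,0.006],[1,-10,-17.3,1,0,0,0.006],[1,-11.2,-19.4,2,0,0,0.006],[1,-11.7,-20.2,4,0,0,0.006],[1,-11.7,-20.2,6,0,0,0.006],[1,-11.7,-20.2,7,0,0,0.006],[1,-11.7,-20.2,7,0,0,0.006],[1,-11.7,-20.2,7,0,0,0.006]]

```text
t: 6.8
eef_pos: [0.3624, 0.24, 0.0672]
tcp_rot: [0.0, 0.996, -0.094, 0.0]
force: [-0.3, 0.3, -1.3]
width: 0.0209
grasp_force: 60.9
```

```bash
python3 - <<'E'
from h import *
T=[.5745,.2072,-.188]; u=np.array([np.cos(.131),-np.sin(.131)])
S=[T[0]-.135*u[0],T[1]-.135*u[1],-.188]
plan(grip(S,.03),grip(T,.03))
C=shot()
measure(C,"spatula",S[:2],.03,40,p0=-.18)
E
```

```text
t 6.8 pos [0.3624 0.24   0.0672] F [-0.3  0.3 -1.3] w 0.0209
shift [-0.03  0.03  0.02] turn [ 0.    -0.    -0.001]
shift [13.45 -0.75  0.03] turn [ 0.    -0.    -0.001]
spatula  [ 0.4404  0.2241 -0.1972] 0.276
spatula  [ 0.4403  0.2245 -0.1371] 0.598
spatula ['scene', 'top'] [ 0.4405  0.2244 -0.1988] 0.423
```

Emit:
servo_tool:
  moves:
    - [[1,1.5,-0.08,0,0,0,0],[1,3,-0.16,0,0,0,0],[1,4.5,-0.25,0,0,0,0],[1,6,-0.33,0,0,0,0],[1,7.5,-0.41,0,0,0,0],[1,9,-0.5,0,0,0,0],[1,10.5,-0.58,0,0,0,0],[1,12,-0.66,0,0,0,0],[1,13,-0.72,0,0,0,0],[1,13.45,-0.75,0,0,0,0],[1,13.45,-0.75,0,0,0,0],[1,13.45,-0.75,0,0,0,0]]

```text
t: 8.2
eef_pos: [0.495, 0.2223, 0.0668]
tcp_rot: [0.0, 0.996, -0.094, -0.0]
force: [-0.2, -0.2, -1.4]
width: 0.0215
grasp_force: 60.9
```

Emit:
servo_tool:
  moves:
    - [[1,0,0,-0.5,0,0,0],[1,0,0,-1,0,0,0],[1,0,0,-1.4,0,0,0],[1,0,0,-1.5,0,0,0],[1,0,0,-1.6,0,0,0],[1,0,0,-1.7,0,0,0],[1,0,0,-1.8,0,0,0],[1,0,0,-1.9,0,0,0],[1,0,0,-2,0,0,0],[1,0,0,-2.2,0,0,0],[1,0,0,-2.4,0,0,0],[1,0,0,-2.4,0,0,0]]

```text
t: 9.4
eef_pos: [0.4958, 0.2224, 0.0913]
tcp_rot: [-0.0, 0.996, -0.094, 0.0]
force: [-0.1, -0.7, -3.0]
width: 0.021
grasp_force: 60.8
```

```bash
python3 - <<'E'
from h import *
s=state(); print(s["eef_pos"],s["force"],s["torque"])
z=s["eef_pos"][2]-.037+.0025
C=shot()
measure(C,"plate",[.577,.2066],z,40,p0=-.18)
I=np.hstack([cv2.resize(C[n]["color"][:,:,::-1][int(v)-50:int(v)+50,int(u)-65:int(u)+65],(400,308),interpolation=cv2.INTER_CUBIC) for n in C for u,v in proj(C[n],[[.57,.206,z]])])
cv2.imwrite("pics/g2.png",I)
E
```

```text
[0.49576836 0.22235126 0.0912826 ] [-0.08579233 -0.65043732 -3.00693765] [0.02186503 0.17021017 0.01145527]
plate  [ 0.5773  0.2076 -0.2002] 0.064
plate  [ 0.581   0.2066 -0.2121] 0.23
plate ['scene', 'top'] [ 0.5791  0.2071 -0.2029] 0.135
```

View pics/g2.png

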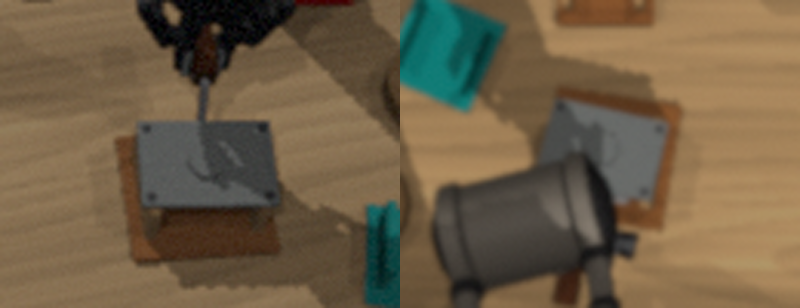

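The plate rides on the blade, squarely: plate edges in the left crop run (137,122)–(280,205), clear of the rails; the force shows the added weight. Now a close look at the carriage for its joint value.

```bash
python3 - <<'E'
from h import *
C,o=pickle.load(open("m0.pkl","rb"))
b=np.array([.5704,-.2389,-.097]); j=.0145
p=[b[0]+j*np.cos(b[2]),b[1]+j*np.sin(b[2]),b[2]]
R=[]
for n in C:
    K=10; I=cv2.resize(C[n]["color"][:,:,::-1],None,fx=K,fy=K,interpolation=cv2.INTER_CUBIC)
    J=I.copy()
    for P,col in [(bx(-45,45,43,53,52,52),(0,255,0)),(bx(-45,45,-53,-43,52,52),(0,255,0)),(bx(-74,-66,-40,40,32,32),(0,255,255))]:
        q=((proj(C[n],place(P[::2],p))+.5)*K).astype(np.int32)[[0,1,3,2]]; cv2.polylines(J,[q],True,col,1)
    for P in (bx(-85,215,-90,90,8,8)[::2],bx(100,215,-90,90,89,89)[::2]):
        q=((proj(C[n],place(P,b))+.5)*K).astype(np.int32)[[0,1,3,2]]; cv2.polylines(J,[q],True,(255,0,255),1)
    u=(proj(C[n],[[.575,-.24,.04]])[0]*K).astype(int)
    R.append(np.hstack([cv2.resize(X[u[1]-300:u[1]+300,u[0]-400:u[0]+400],(400,300),interpolation=cv2.INTER_AREA) for X in(I,J)]))
cv2.imwrite("pics/car.png",np.clip(np.vstack(R)*1.3,0,255))
plan(grip(p,.1))
E
```

```text
t 9.6 pos [0.4955 0.2223 0.0909] F [ 0.4 -0.3 -2.8] w 0.0212
shift [ 9.46 44.5  -4.6 ] turn [ 0.     0.    -0.091][ WARN:0@0.349] global loadsave.cpp:1063 imwrite_ Unsupported depth image for selected encoder is fallbacked to CV_8U.
```

View pics/car.png

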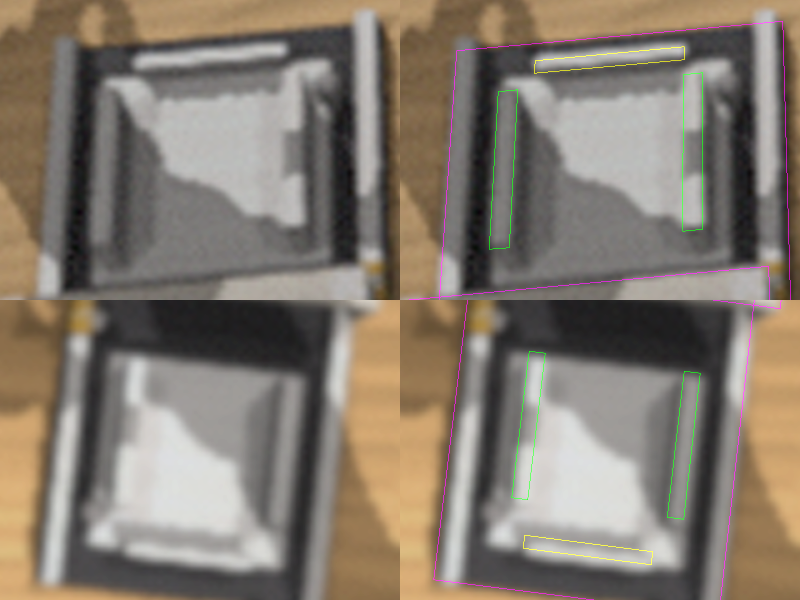

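The wall top (left panels: scene (133–288, ~56), top (128–252, ~557)) lies 2–4 mm further out than the yellow overlay, and the sides match. I'll refine the joint from the wall's brightness.

```bash
python3 - <<'E'
from h import *
C,o=pickle.load(open("m0.pkl","rb"))
b=np.array([.5704,-.2389,-.097]); g=np.arange(0,.0251,.0005)
for n in C:
    G=cv2.cvtColor(C[n]["color"],cv2.COLOR_RGB2GRAY).astype(float); e=[];f=[]
    for j in g:
        p=[b[0]+j*np.cos(b[2]),b[1]+j*np.sin(b[2]),b[2]]
        q=lambda a,c,z,y=36:(lambda m:(m*G).sum()/m.sum())(render(C[n],[bx(a,c,-y,y,z,z)],p))
        e.append(q(-74,-66,32)-.5*q(-84,-78,32)-.5*q(-62,-56,32))
        # rail ends at both ends of shaded/any rail
        r=lambda a,c,s:(lambda m:(m*G).sum()/m.sum())(render(C[n],[bx(a,c,*sorted((s*44,s*52)),52,52)],p))
        f.append([abs(r(-45,-41,s)-r(-51,-47,s)) + abs(r(41,45,s)-r(47,51,s)) for s in(1,-1)])
    f=np.array(f); i=np.argsort(e)[::-1][:4]
    print(n,"wall",g[i],np.round(np.array(e)[i],1),"rails",g[f.argmax(0)],f.max(0))
E
```

```text
scene wall [0.012  0.0115 0.0125 0.011 ] [55.9 55.3 55.  53.4] rails [0.01   0.0075] [117.74730048  58.6281645 ]
top wall [0.0115 0.011  0.012  0.0105] [53.6 53.1 52.9 51.9] rails [0.013 0.013] [77.99170377 52.77368484]
```

```bash
python3 - <<'E'
from h import *
p=[.5791,-.2397,-.093]
plan(grip(p,.1),grip(p,.07))
E
```

```text
t 9.6 pos [0.4955 0.2223 0.0909] F [ 0.4 -0.3 -2.8] w 0.0212
shift [ 8.89 44.58 -4.6 ] turn [ 0.     0.    -0.095]
shift [ 8.89 44.58 -1.6 ] turn [ 0.     0.    -0.095]
```

Emit:
servo_tool:
  moves:
    - [[1,0,0,-0.3,0,0,0],[1,0,0,-0.9,0,0,0],[1,0,0,-1.7,0,0,0],[1,0,0,-2.6,0,0,0],[1,0,0,-3.5,0,0,0],[1,0.1,0.4,-4.1,0,0,0],[1,0.24,1.2,-4.5,0,0,0],[1,0.48,2.4,-4.6,0,0,-0.005],[1,0.8,4,-4.6,0,0,-0.009],[1,1.2,6,-4.6,0,0,-0.013],[1,1.64,8.2,-4.6,0,0,-0.018],[1,2.1,10.5,-4.6,0,0,-0.022]]

```text
t: 10.8
eef_pos: [0.496, 0.1135, 0.1367]
tcp_rot: [0.0, 0.997, -0.083, -0.0]
force: [1.0, 0.2, -2.9]
width: 0.0215
grasp_force: 60.7
```

Emit:
servo_tool:
  moves:
    - [[1,0.46,2.3,0,0,0,-0.005],[1,0.92,4.6,0,0,0,-0.01],[1,1.38,6.9,0,0,0,-0.015],[1,1.84,9.2,0,0,0,-0.02],[1,2.3,11.5,0,0,0,-0.025],[1,2.76,13.8,0,0,0,-0.03],[1,3.22,16.1,0,0,0,-0.035],[1,3.68,18.4,0,0,0,-0.04],[1,4.1,20.5,0,0,0,-0.044],[1,4.46,22.3,0,0,0,-0.048],[1,4.74,23.7,0,0,0,-0.051],[1,4.94,24.7,0,0,0,-0.054]]

```text
t: 12.0
eef_pos: [0.5039, -0.138, 0.1368]
tcp_rot: [0.0, 0.998, -0.056, -0.0]
force: [-0.2, 0.3, -2.1]
width: 0.0214
grasp_force: 60.7
```

```bash
python3 - <<'E'
from h import *
p=[.5791,-.2397,-.093]
plan(grip(p,.1),grip(p,.07))
E
```

```text
t 12.0 pos [ 0.5039 -0.138   0.1368] F [-0.2  0.3 -2.1] w 0.0214
shift [ 0.63  9.42 -0.02] turn [ 0.     0.001 -0.02 ]
shift [0.63 9.42 2.98] turn [ 0.     0.001 -0.02 ]
```

Emit:
servo_tool:
  moves:
    - [[1,0.07,1,0,0,0,-0.003],[1,0.16,2.4,0,0,0,-0.006],[1,0.28,4.1,0,0,0,-0.01],[1,0.4,6,0,0,0,-0.014],[1,0.51,7.6,0,0,0,-0.017],[1,0.58,8.7,0,0,0,-0.02],[1,0.61,9.2,0,0,0,-0.02],[1,0.61,9.2,0,0,0,-0.02],[1,0.61,9.2,0,0,0,-0.02]]

```text
t: 12.9
eef_pos: [0.5001, -0.2281, 0.1369]
tcp_rot: [-0.0, 0.999, -0.046, -0.0]
force: [-0.1, -0.3, -3.1]
width: 0.0215
grasp_force: 60.7
```

```bash
python3 - <<'E'
from h import *
p=[.5791,-.2397,-.093]
plan(grip(p,.1),grip(p,.07)); s=state()
C=shot()
measure(C,"plate",[.582,-.24],s["eef_pos"][2]-.0345,40,p0=-.09)
E
```

```text
t 12.9 pos [ 0.5001 -0.2281  0.1369] F [-0.1 -0.3 -3.1] w 0.0215
shift [-0.02  0.42 -0.01] turn [-0.     0.     0.001]
shift [-0.02  0.42  2.99] turn [-0.     0.     0.001]
plate  [ 0.588  -0.2358 -0.0859] 0.035
plate  [ 0.5873 -0.2352 -0.0872] 0.573
plate ['scene', 'top'] [ 0.5877 -0.2363 -0.0847] 0.213
```

```bash
python3 - <<'E'
from h import *
s=state(); C=shot(); e=s["eef_pos"]; yaw=-.093
P0=bx(-40,40,-58,58,0,4)
V=[(n,min(cut_out("plate",n),key=lambda d:np.hypot(*(np.array(d["extent"][:2])+np.array(d["extent"][2:])/2-proj(C[n],[[.585,-.236,.1]])[0])))["mask"].astype(float)) for n in ("scene",)]
def ren(c,dx,dy,dyaw,pt):
    Q=P0@Rn.from_euler("z",dyaw).as_matrix().T+[.08+dx,dy,-.0455+.011]   # relative to grasp pt (z +11mm)
    Q=Q-[0,0,.011]
    Q=Q@Rn.from_euler("y",pt).as_matrix().T+[0,0,.011]
    Q=Q@Rn.from_euler("z",yaw).as_matrix().T+e
    m=np.zeros((1680,2240),np.uint8); cv2.fillConvexPoly(m,cv2.convexHull(((proj(c,Q)+.5)*64).astype(np.int32)),255,shift=4)
    return cv2.resize(m,(560,420),interpolation=cv2.INTER_AREA)/255.
for fixed in ("none","pt=0","dx=3"):
    def f(q):
        dx,dy,w,pt=q[0]/100,q[1]/100,q[2]/10,q[3]/10
        if fixed=="pt=0": pt=0
        if fixed=="dx=3": dx=.003
        return sum(np.abs(cv2.GaussianBlur(ren(C[n],dx,dy,w,pt)-m,(0,0),1)).sum() for n,m in V)
    q=np.array([.5,0,0,.1])
    for _ in range(3): r=minimize(f,q,method="Nelder-Mead",options=dict(initial_simplex=q+np.vstack([np.zeros(4),np.eye(4)*.6]),xatol=.003,fatol=.02)); q=r.x
    print(fixed,np.round(q/[.1,.1,10,10],3),"(mm,mm,rad,rad)",round(r.fun,1),V[0][1].sum())
K=4
I=np.hstack([cv2.resize(C[n]["color"][:,:,::-1][int(v)-50:int(v)+50,int(u)-65:int(u)+65],(400,308),interpolation=cv2.INTER_CUBIC) for n in C for u,v in proj(C[n],[[.57,-.236,.1]])])
cv2.imwrite("pics/g3.png",I)
E
```

```text
none [ 6.957 -1.908 -0.     0.062] (mm,mm,rad,rad) 40.3 1451.0
pt=0 [ 7.392e+00 -1.026e+00 -5.000e-03  7.000e-02] (mm,mm,rad,rad) 56.5 1451.0
dx=3 [ 6.664 -1.454  0.011  0.047] (mm,mm,rad,rad) 154.6 1451.0
```

View pics/g3.png

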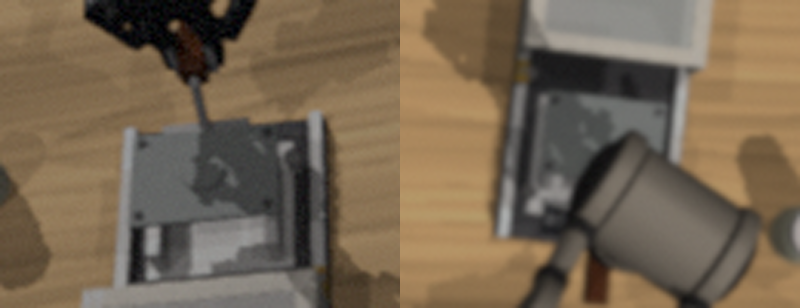

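The left crop shows the plate on the blade above the carriage, slid some 4 mm forward (blade's rear edge visible behind it at (207,122)) and still square. I'll place allowing for a 7 mm forward offset.

```bash
python3 - <<'E'
from h import *
p=[.5752,-.2386,-.093]
plan(grip(p,.1),grip(p,.06))
E
```

```text
t 13.25 pos [ 0.5002 -0.2283  0.1371] F [-0.  -0.2 -2.8] w 0.0213
shift [-0.44  0.33  0.01] turn [ 0.    -0.     0.001]
shift [-0.44  0.33  4.01] turn [ 0.    -0.     0.001]
```

Emit:
servo_tool:
  moves:
    - [[1,-0.1,0.1,0.1,0,0,0],[1,-0.3,0.2,0.4,0,0,0],[1,-0.44,0.33,0.8,0,0,0],[1,-0.44,0.33,1.3,0,0,0],[1,-0.44,0.33,1.8,0,0,0],[1,-0.44,0.33,2.3,0,0,0],[1,-0.44,0.33,2.8,0,0,0],[1,-0.44,0.33,3.2,0,0,0],[1,-0.44,0.33,3.5,0,0,0],[1,-0.44,0.33,3.7,0,0,0],[1,-0.44,0.33,3.7,0,0,0],[1,-0.44,0.33,3.7,0,0,0]]

```text
t: 14.45
eef_pos: [0.4955, -0.2316, 0.1001]
tcp_rot: [0.0, 0.999, -0.046, 0.0]
force: [0.3, 0.5, -2.8]
width: 0.0213
grasp_force: 60.7
```

```bash
python3 - <<'E'
from h import *
p=[.5752,-.2386,-.093]
plan(grip(p,.043))
C=shot(); measure(C,"plate",[.582,-.24],state()["eef_pos"][2]-.0345,40,p0=-.09)
C0,o=pickle.load(open("m0.pkl","rb"))
pickle.dump(C,open("c4.pkl","wb"))
E
```

```text
t 14.45 pos [ 0.4955 -0.2316  0.1001] F [ 0.3  0.5 -2.8] w 0.0213
shift [-0.   -0.04  2.01] turn [ 0.    -0.     0.001]
plate  [ 0.5843 -0.2401 -0.1046] 0.042
plate  [ 0.5834 -0.2399 -0.0726] 0.493
plate ['scene', 'top'] [ 0.5843 -0.2401 -0.1035] 0.194
```

Emit:
servo_tool:
  moves:
    - [[1,0,0,0.2,0,0,0],[1,0,0,0.4,0,0,0],[1,0,0,0.6,0,0,0],[1,0,0,0.8,0,0,0],[1,0,0,0.9,0,0,0],[1,0,0,1.0,0,0,0],[1,0,0,1.1,0,0,0],[1,0,0,1.2,0,0,0],[1,0,0,1.2,0,0,0]]

```text
t: 15.55
eef_pos: [0.4954, -0.2315, 0.0879]
tcp_rot: [0.0, 0.999, -0.046, -0.0]
force: [0.3, 1.0, -2.8]
width: 0.0211
grasp_force: 60.7
```

Emit:
servo_tool:
  moves:
    - [[1,0,0,0.1,0,0,0],[1,0,0,0.2,0,0,0],[1,0,0,0.3,0,0,0],[1,0,0,0.4,0,0,0],[1,0,0,0.5,0,0,0],[1,0,0,0.6,0,0,0],[1,0,0,0.7,0,0,0],[1,0,0,0.8,0,0,0],[1,0,0,0.8,0,0,0],[1,0,0,0.8,0,0,0]]

```text
t: 16.55
eef_pos: [0.4955, -0.2315, 0.08]
tcp_rot: [0.0, 0.999, -0.046, 0.0]
force: [-0.1, 0.7, -1.2]
width: 0.0213
grasp_force: 60.8
```

```bash
python3 - <<'E'
from h import *
p=[.5752,-.2386,-.093]
print(state()["torque"])
plan(grip(p,.043),grip(p,.043,.15))
C=shot(); measure(C,"plate",[.582,-.24],.052,40,p0=-.09)
I=np.hstack([cv2.resize(C[n]["color"][:,:,::-1][int(v)-50:int(v)+50,int(u)-65:int(u)+65],(400,308),interpolation=cv2.INTER_CUBIC) for n in C for u,v in proj(C[n],[[.57,-.236,.05]])])
cv2.imwrite("pics/g4.png",I)
E
```

```text
[0.04590603 0.04620647 0.02596414]
t 16.55 pos [ 0.4955 -0.2315  0.08  ] F [-0.1  0.7 -1.2] w 0.0213
shift [ 0.   -0.03 -0.  ] turn [ 0.    -0.     0.001]
shift [-15.    -0.05  -0.  ] turn [ 0.    -0.     0.001]
plate  [ 0.583  -0.2381 -0.0913] 0.034
plate  [ 0.5844 -0.2399 -0.0943] 0.456
plate ['scene', 'top'] [ 0.5835 -0.2382 -0.0923] 0.184
```

View pics/g4.png

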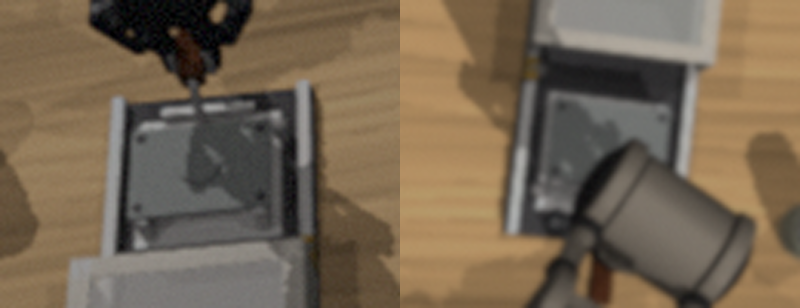

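The plate rests on both rails, squarely ((130–280, 115–215) left crop), and the force is back to the spatula alone. Withdraw.

Emit:
servo_tool:
  moves:
    - [[1,-0.3,0,0,0,0,0],[1,-0.8,0,0,0,0,0],[1,-1.5,0,0,0,0,0],[1,-2.3,0,0,0,0,0],[1,-3.2,0,0,0,0,0],[1,-4.2,0,0,0,0,0],[1,-5,0,0,0,0,0],[1,-5,0,0,0,0,0]]

```text
t: 17.55
eef_pos: [0.4444, -0.2267, 0.08]
tcp_rot: [-0.0, 0.999, -0.046, -0.0]
force: [-0.2, -0.6, -1.4]
width: 0.0211
grasp_force: 60.9
```

```bash
python3 - <<'E'
from h import *
p=[.5752,-.2386,-.093]
plan(grip(p,.043),grip(p,.043,.15))
C=shot(); measure(C,"plate",[.582,-.24],.052,40,p0=-.09)
E
```

```text
t 17.55 pos [ 0.4444 -0.2267  0.08  ] F [-0.2 -0.6 -1.4] w 0.0211
shift [ 5.13 -0.03  0.  ] turn [-0.     0.001  0.   ]
shift [-9.87 -0.03  0.01] turn [-0.     0.001  0.   ]
plate  [ 0.5832 -0.2399 -0.0871] 0.033
plate  [ 0.5831 -0.2394 -0.1085] 0.044
plate ['scene', 'top'] [ 0.5832 -0.2396 -0.0984] 0.039
```

Emit:
servo_tool:
  moves:
    - [[1,-1,0,0,0,0,0],[1,-2.5,0,0,0,0,0],[1,-4,0,0,0,0,0],[1,-5.5,0,0,0,0,0],[1,-7,0,0,0,0,0],[1,-8.5,0,0,0,0,0],[1,-9.5,0,-0.5,0,0,0],[1,-9.5,0,-2,0,0,0],[1,-9.5,0,-4,0,0,0],[1,-9.5,0,-4,0,0,0]]

```text
t: 18.75
eef_pos: [0.3521, -0.2192, 0.1221]
tcp_rot: [0.002, 0.999, -0.046, 0.002]
force: [-0.0, -0.7, -1.3]
width: 0.0213
grasp_force: 60.9
```

```bash
python3 - <<'E'
from h import *
p=[.5192,.0058,-.1818]
plan(grip(p,.083),grip(p,.03),grip(p,.0))
E
```

```text
t 18.75 pos [ 0.3521 -0.2192  0.1221] F [-0.  -0.7 -1.3] w 0.0213
shift [  6.6  -24.66   0.16] turn [ 0.003 -0.004  0.09 ]
shift [  6.58 -24.68   5.46] turn [ 0.003 -0.004  0.09 ]
shift [  6.56 -24.69   8.46] turn [ 0.003 -0.004  0.09 ]
```

Emit:
servo_tool:
  moves:
    - [[1,1,-3.5,0,0,0,0.02],[1,2,-7,0,0,0,0.04],[1,3,-11,0,0,0,0.06],[1,4,-15,0,0,0,0.08],[1,5,-19,0.5,0,0,0.09],[1,6,-22.5,2,0,0,0.09],[1,6.5,-24.6,4,0,0,0.09],[1,6.5,-24.6,5.4,0,0,0.09],[1,6.5,-24.6,5.4,0,0,0.09],[1,6.5,-24.6,5.4,0,0,0.09]]

```text
t: 19.75
eef_pos: [0.4381, 0.0207, 0.0657]
tcp_rot: [0.0, 0.996, -0.091, -0.001]
force: [0.7, -0.2, -1.4]
width: 0.0212
grasp_force: 60.8
```

```bash
python3 - <<'E'
from h import *
p=[.5192,.0058,-.1818]
plan(grip(p,.0)); print(state()["tcp_rot"])
E
```

```text
t 19.75 pos [0.4381 0.0207 0.0657] F [ 0.7 -0.2 -1.4] w 0.0212
shift [ 0.25 -0.    2.87] turn [ 0.     0.001 -0.   ]
[ 4.57051857e-05  9.95856444e-01 -9.09375306e-02 -5.53356751e-04]
```

Lower gently to the bench.

Emit:
servo_tool:
  moves:
    - [[1,0,0,0.5,0,0,0],[1,0,0,1,0,0,0],[1,0,0,1.5,0,0,0],[1,0,0,1.9,0,0,0],[1,0,0,2.2,0,0,0],[1,0,0,2.4,0,0,0],[1,0,0,2.6,0,0,0],[1,0,0,2.7,0,0,0],[1,0,0,2.8,0,0,0],[1,0,0,2.8,0,0,0]]

```text
t: 20.75
eef_pos: [0.4385, 0.0208, 0.0379]
tcp_rot: [0.0, 0.996, -0.091, 0.0]
force: [0.5, 0.1, -2.0]
width: 0.0211
grasp_force: 60.8
```

Emit:
servo_tool:
  moves:
    - [[1,0,0,0.05,0,0,0],[1,0,0,0.08,0,0,0],[0.5,0,0,0.08,0,0,0],[0,0,0,0.08,0,0,0],[-1,0,0,0.08,0,0,0],[-1,0,0,0.08,0,0,0],[-1,0,0,0.08,0,0,0],[-1,0,0,0.08,0,0,0],[-1,0,0,0.08,0,0,0],[-1,0,0,0.08,0,0,0]]

```text
t: 21.75
eef_pos: [0.4384, 0.0208, 0.0372]
tcp_rot: [0.0, 0.996, -0.091, -0.0]
force: [-0.7, 0.4, -0.4]
width: 0.0854
grasp_force: 0.0
```

Emit:
servo_tool:
  moves:
    - [[-1,0,0,-2,0,0,0],[-1,0,0,-5,0,0,0],[-1,0,0,-8,0,0,0],[-1,0,0,-10,0,0,0],[-1,0,0,-10,0,0,0]]

```text
t: 22.25
eef_pos: [0.4401, 0.0206, 0.1396]
tcp_rot: [0.0, 0.996, -0.091, 0.003]
force: [0.8, 0.0, -0.3]
width: 0.0853
grasp_force: 0.0
```

```bash
cat >> h.py <<'E'
def plan2(*T):
    s=state(); q=s["tcp_rot"]; R0=Rn.from_quat([q[1],q[2],q[3],q[0]])
    print("t",round(s["t"],2),"pos",np.round(s["eef_pos"],4),"F",np.round(s["force"],1))
    for bxx,z,pitch in T:   # face contact point in box x (rel box origin)
        yaw=-.093; d=bxx-.0126
        X=np.array([.5704+d*np.cos(yaw),-.2389+d*np.sin(yaw),z])
        R1=Rn.from_euler("z",yaw)*Rn.from_euler("x",np.pi)*Rn.from_euler("y",pitch)
        print("shift",np.round(R0.inv().apply(X-s["eef_pos"])*100,2),"turn",np.round((R0.inv()*R1).as_rotvec(),3))
E
python3 - <<'E'
from h import *
plan2((-.102,.14,.25),(-.102,.028,.25))
C=shot(); measure(C,"spatula",[.5175,.006],0,40,p0=-.18); measure(C,"plate",[.582,-.24],.052,40,p0=-.09)
E
```

```text
t 22.25 pos [0.4401 0.0206 0.1396] F [ 0.8  0.  -0.3]
shift [ 6.100e+00  2.418e+01 -1.000e-02] turn [ 0.011  0.244 -0.089]
shift [ 6.04 24.19 11.19] turn [ 0.011  0.244 -0.089]
spatula  [ 0.5171  0.0058 -0.1751] 0.164
spatula  [ 0.5193  0.0046 -0.195 ] 0.509
spatula ['scene', 'top'] [ 0.5178  0.0051 -0.1738] 0.313
plate  [ 0.5831 -0.2405 -0.0964] 0.031
plate  [ 0.5825 -0.2395 -0.0874] 0.059
plate ['scene', 'top'] [ 0.5829 -0.24   -0.0923] 0.047
```

Emit:
servo_tool:
  moves:
    - [[1,1.2,4.5,-1,0,0.06,-0.02],[1,2.4,9,-1,0,0.12,-0.05],[1,3.6,13.5,-1,0.01,0.18,-0.08],[1,4.8,18,-1,0.01,0.244,-0.089],[1,6,22.5,0,0.01,0.244,-0.089],[1,6.1,24.2,2,0.01,0.244,-0.089],[1,6.1,24.2,5,0.01,0.244,-0.089],[1,6.1,24.2,8,0.01,0.244,-0.089],[1,6.1,24.2,10.5,0.01,0.244,-0.089],[1,6.1,24.2,11.1,0.01,0.244,-0.089],[1,6.1,24.2,11.1,0.01,0.244,-0.089]]

```text
t: 23.65
eef_pos: [0.454, -0.2277, 0.0251]
tcp_rot: [0.005, 0.992, -0.046, 0.12]
force: [0.2, -0.3, 0.2]
width: 0.0002
grasp_force: 0.0
```

```bash
python3 - <<'E'
from h import *
plan2((-.102,.028,.25),(-.062,.028,.25),(.0,.028,.25),(.062,.028,.25))
C=shot()
I=np.hstack([cv2.resize(C[n]["color"][:,:,::-1][int(v)-50:int(v)+50,int(u)-65:int(u)+65],(400,308),interpolation=cv2.INTER_CUBIC) for n in C for u,v in proj(C[n],[[.5,-.2,.05]])])
cv2.imwrite("pics/g5.png",I)
E
```

```text
t 23.65 pos [ 0.454  -0.2277  0.0251] F [ 0.2 -0.3  0.2]
shift [ 0.3   0.03 -0.23] turn [-0.001  0.008 -0.   ]
shift [4.18 0.03 0.73] turn [-0.001  0.008 -0.   ]
shift [10.2   0.03  2.21] turn [-0.001  0.008 -0.   ]
shift [16.22  0.03  3.7 ] turn [-0.001  0.008 -0.   ]
```

View pics/g5.png

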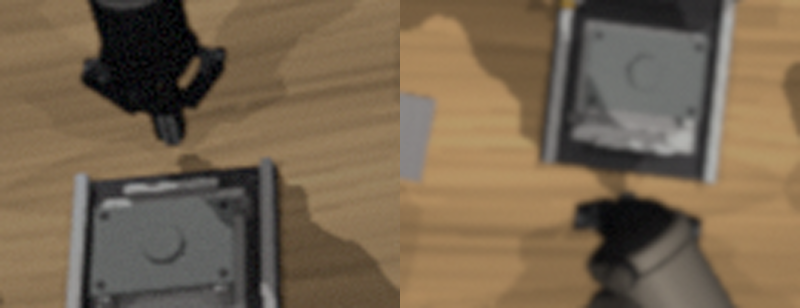

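The crop shows the shut gripper behind the push wall, centred on it; the plate is square on the rails. Push slowly along the box's axis.

Emit:
servo_tool:
  moves:
    - [[1,0.5,0,-0.23,0,0.008,0],[1,1.5,0,0.05,0,0.008,0],[1,2.5,0,0.3,0,0.008,0],[1,3.2,0,0.48,0,0.008,0],[1,3.5,0,0.56,0,0.008,0],[1,3.7,0,0.61,0,0.008,0],[1,3.9,0,0.66,0,0.008,0],[1,4.1,0,0.71,0,0.008,0],[1,4.3,0,0.76,0,0.008,0],[1,4.5,0,0.81,0,0.008,0],[1,4.8,0,0.88,0,0.008,0],[1,5.1,0,0.96,0,0.008,0]]

```text
t: 24.95
eef_pos: [0.5061, -0.233, 0.0291]
tcp_rot: [0.006, 0.991, -0.046, 0.125]
force: [-1.0, 0.0, 0.0]
width: 0.0001
grasp_force: 0.8
```

```bash
python3 - <<'E'
from h import *
plan2((0,.028,.25),(.06,.028,.25))
C=shot(); measure(C,"plate",[.59,-.24],.052,40,p0=-.09)
E
```

```text
t 24.95 pos [ 0.5061 -0.233   0.0291] F [-1.  0.  0.]
shift [ 5.  -0.   1.4] turn [ 0.001 -0.002  0.   ]
shift [10.81 -0.    2.89] turn [ 0.001 -0.002  0.   ]
plate  [ 0.5932 -0.24   -0.1045] 0.035
plate  [ 0.5936 -0.2411 -0.0921] 0.052
plate ['scene', 'top'] [ 0.5934 -0.2406 -0.1014] 0.043
```

Emit:
servo_tool:
  moves:
    - [[1,0.3,0,0.12,0,0,0],[1,0.7,0,0.22,0,0,0],[1,1.2,0,0.35,0,0,0],[1,1.7,0,0.5,0,0,0],[1,2.2,0,0.64,0,0,0],[1,2.7,0,0.78,0,0,0],[1,3.2,0,0.92,0,0,0],[1,3.7,0,1.05,0,0,0],[1,4.2,0,1.19,0,0,0],[1,4.7,0,1.32,0,0,0],[1,5.2,0,1.45,0,0,0],[1,5.7,0,1.58,0,0,0]]

```text
t: 26.35
eef_pos: [0.5655, -0.2386, 0.0282]
tcp_rot: [0.006, 0.991, -0.046, 0.126]
force: [-1.7, -0.2, 1.2]
width: -0.0001
grasp_force: 0.9
```

Emit:
servo_tool:
  moves:
    - [[1,0.5,0,0.13,0,0,0],[1,1,0,0.26,0,0,0],[1,1.5,0,0.39,0,0,0],[1,2,0,0.51,0,0,0],[1,2.5,0,0.64,0,0,0],[1,3,0,0.77,0,0,0],[1,3.3,0,0.84,0,0,0],[1,3.5,0,0.9,0,0,0],[1,3.7,0,0.95,0,0,0]]

```text
t: 27.25
eef_pos: [0.6032, -0.2421, 0.0281]
tcp_rot: [0.006, 0.991, -0.046, 0.126]
force: [-2.0, -0.7, 1.0]
width: 0.0003
grasp_force: 0.8
```

```bash
python3 - <<'E'
from h import *
plan2((.05,.028,.25),(.06,.028,.25),(.066,.028,.25))
C=shot(); measure(C,"plate",[.68,-.25],.052,50,p0=-.09)
E
```

```text
t 27.25 pos [ 0.6032 -0.2421  0.0281] F [-2.  -0.7  1. ]
shift [ 0.43 -0.01  0.12] turn [ 0.001 -0.002  0.   ]
shift [ 1.4  -0.01  0.37] turn [ 0.001 -0.002  0.   ]
shift [ 1.98 -0.01  0.52] turn [ 0.001 -0.002  0.   ]
plate  [-0.8267  0.59    3.86  ] 1.0
plate  [ 0.688  -0.2497 -0.0832] 2.967
plate ['scene', 'top'] [ 0.6342 -0.2443 -0.103 ] 7.605
```

Emit:
servo_tool:
  moves:
    - [[1,0.1,0,0.03,0,0,0],[1,0.25,0,0.06,0,0,0],[1,0.4,0,0.1,0,0,0],[1,0.55,0,0.14,0,0,0],[1,0.7,0,0.18,0,0,0],[1,0.85,0,0.22,0,0,0]]

```text
t: 28.05
eef_pos: [0.6109, -0.2427, 0.028]
tcp_rot: [0.006, 0.991, -0.046, 0.125]
force: [-5.0, -0.5, 3.7]
width: 0.0001
grasp_force: 2.5
```

Emit:
servo_tool:
  moves:
    - [[1,0.1,0,0.03,0,0,0],[1,0.2,0,0.05,0,0,0],[1,0.3,0,0.08,0,0,0],[1,0.4,0,0.1,0,0,0],[1,0.5,0,0.13,0,0,0],[1,0.6,0,0.15,0,0,0],[1,0.6,0,0.15,0,0,0]]

```text
t: 28.75
eef_pos: [0.6185, -0.2436, 0.0283]
tcp_rot: [0.007, 0.991, -0.046, 0.126]
force: [0.2, 0.1, 0.5]
width: 0.0001
grasp_force: 0.0
```

Force fell from ~6 N to zero: the detent snapped over. Back off and look.

Emit:
servo_tool:
  moves:
    - [[1,-1,0,-0.26,0,0,0],[1,-3,0,-0.77,0,0,0],[1,-6,0,-1.5,0,0,0],[1,-10,0,-2.5,0,0,0],[1,-14,0,-3.6,0,0,0],[1,-17,0,-4.4,0,0,0],[1,-18,0,-8,0,0,0],[1,-19,0,-12,0,0,0],[1,-19,0,-15,0,0,0],[1,-19,0,-15,0,0,0]]

```text
t: 29.75
eef_pos: [0.3976, -0.2239, 0.1295]
tcp_rot: [0.009, 0.991, -0.046, 0.128]
force: [-0.0, -0.1, 0.1]
width: -0.0003
grasp_force: 0.0
```

```bash
python3 - <<'E'
from h import *
print(state()["eef_pos"],state()["t"],state()["force"])
C=shot(); C0,_=pickle.load(open("m0.pkl","rb"))
b=np.array([.5704,-.2389,-.095]); g=np.arange(.10,.15,.0005)
for n in C:
    G=cv2.cvtColor(C[n]["color"],cv2.COLOR_RGB2GRAY).astype(float); e=[]
    for j in g:
        p=[b[0]+j*np.cos(b[2]),b[1]+j*np.sin(b[2]),b[2]]
        q=lambda a,c,z,y=36:(lambda m:(m*G).sum()/m.sum())(render(C[n],[bx(a,c,-y,y,z,z)],p))
        e.append(q(-74,-66,32)-.5*q(-84,-78,32)-.5*q(-62,-56,32))
    i=np.argsort(e)[::-1][:3]; print(n,"wall joint",g[i],np.array(e)[i])
for k,q in (("paint_can",(.7866,-.0052)),("jar",(.504,-.4527)),("tape_roll",(.5178,.4575))): measure(C,k,q,0,40,yaw=False)
measure(C,"spatula",[.5175,.006],0,40,p0=-.18)
R=[]
j=.14
for n in C:
    K=8; I=cv2.resize(C[n]["color"][:,:,::-1],None,fx=K,fy=K,interpolation=cv2.INTER_CUBIC)
    J=I.copy()
    p=[b[0]+j*np.cos(b[2]),b[1]+j*np.sin(b[2]),b[2]]
    q=((proj(C[n],place(bx(-40,40,-58,58,54,54)[::2],p))+.5)*K).astype(np.int32)[[0,1,3,2]]; cv2.polylines(J,[q],True,(0,255,0),1)
    q=((proj(C[n],place(bx(-74,-66,-40,40,32,32)[::2],p))+.5)*K).astype(np.int32)[[0,1,3,2]]; cv2.polylines(J,[q],True,(0,255,255),1)
    u=(proj(C[n],[[.67,-.25,.04]])[0]*K).astype(int)
    R.append(np.hstack([cv2.resize(X[u[1]-300:u[1]+300,u[0]-400:u[0]+400],(400,300),interpolation=cv2.INTER_AREA) for X in(I,J)]))
cv2.imwrite("pics/end.png",np.vstack(R))
E
```

```text
[ 0.39762578 -0.22394865  0.1295123 ] 29.75 [-0.02674021 -0.10122946  0.09144329]
scene wall joint [0.141  0.1405 0.1415] [44.9092076  44.89553693 44.24225109]
top wall joint [0.139  0.1385 0.1395] [68.13861614 67.74705764 67.01425611]
paint_can  [ 0.7855 -0.0051  0.0178] 0.069
jar  [ 0.5049 -0.4508 -0.005 ] 0.085
jar  [ 0.5026 -0.454   0.094 ] 0.107
jar ['scene', 'top'] [ 0.5025 -0.4523  0.044 ] 0.104
tape_roll  [0.5165 0.4599 0.0651] 0.567
tape_roll  [0.5162 0.4587 0.0332] 0.936
tape_roll ['scene', 'top'] [0.5163 0.4594 0.0522] 0.726
spatula  [ 0.5197  0.0057 -0.168 ] 0.098
spatula  [ 0.5168  0.0055 -0.1664] 0.043
spatula ['scene', 'top'] [ 0.5173  0.0058 -0.1652] 0.081
```

View pics/end.png

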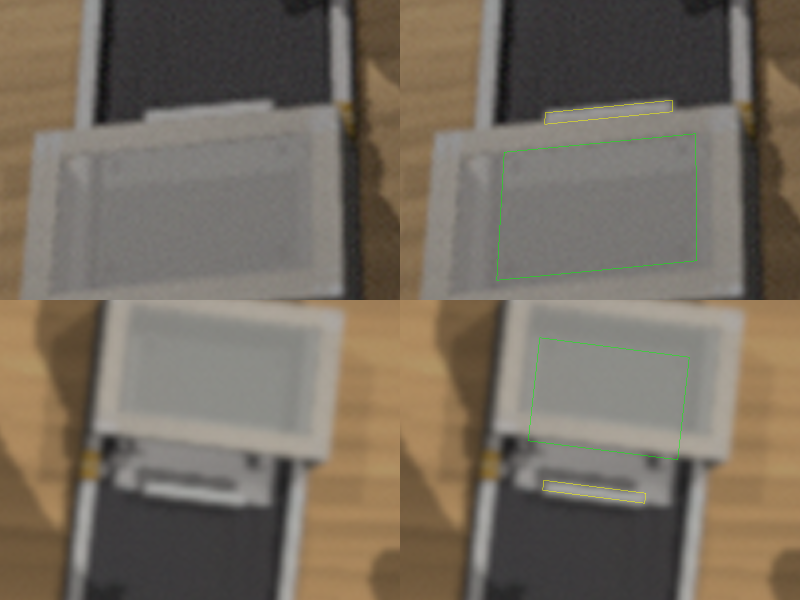

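Carriage measured at 0.140 (wall at (208,110) scene, (190,492) top), can, jar, roll and spatula in place. I check the plate's position under the clear roof numerically, by its four corner holes.

```bash
cat > holes.py <<'E'
from h import *
def dark(C,p,z,hx,hy):
    G=cv2.cvtColor(C["color"],cv2.COLOR_RGB2GRAY).astype(np.float32); D=cv2.GaussianBlur(G,(0,0),3)-cv2.GaussianBlur(G,(0,0),.8)
    pts=proj(C,place(np.array([[a*hx,b*hy,0] for a in(1,-1) for b in(1,-1)]),p,z)).astype(np.float32)
    return cv2.remap(D,pts[:,0].reshape(1,-1),pts[:,1].reshape(1,-1),cv2.INTER_LINEAR)[0]
C0,_=pickle.load(open("m0.pkl","rb"))
best=max(((sum(dark(C0[n],[.5774,.2066,-.19],.054,hx,hy).sum() for n in C0),hx,hy) for hx in np.arange(.028,.038,.001) for hy in np.arange(.044,.056,.001)))
print("holes",best); _,hx,hy=best
C=shot(); j=.14; b=[.5704,-.2389,-.095]
for n in ("scene","top"):
    L=[]
    for dx in np.arange(-.015,.0151,.001):
        for dy in np.arange(-.008,.0081,.001):
            for w in np.arange(-.12,.121,.02):
                p=[b[0]+(j+dx)*np.cos(b[2])-dy*np.sin(b[2]),b[1]+(j+dx)*np.sin(b[2])+dy*np.cos(b[2]),b[2]+w]
                d=dark(C[n],p,.056,hx,hy); L.append((np.minimum(d,6).sum(),dx,dy,w,np.round(d,1)))
    L.sort(key=lambda l:-l[0])
    for l in L[:4]: print(n,np.round(l[:4],3),l[4])
for n in C: print(n,[(round(d["p"],2),d["extent"]) for d in boxes_of("plate",n)], np.round(proj(C[n],place(bx(-40,40,-58,58,54,54)[::2],[b[0]+j*np.cos(b[2]),b[1]+j*np.sin(b[2]),b[2]]))).tolist())
E
python3 holes.py
```

```text
holes (np.float32(100.228165), np.float64(0.032), np.float64(0.05))
scene [1.5668e+01 3.0000e-03 1.0000e-03 0.0000e+00] [4.1 3.4 4.4 3.8]
scene [1.5236e+01 3.0000e-03 2.0000e-03 0.0000e+00] [4.1 3.5 4.1 3.6]
scene [1.5198e+01 2.0000e-03 1.0000e-03 0.0000e+00] [4.1 3.2 4.1 3.8]
scene [1.5193e+01 3.0000e-03 0.0000e+00 0.0000e+00] [3.9 3.2 4.8 3.3]
top [ 1.3236e+01 -1.3000e-02  8.0000e-03  1.0000e-01] [ 1.3 -0.1  8.4  7.1]
top [ 1.3045e+01 -1.4000e-02  8.0000e-03  8.0000e-02] [ 1.2 -0.2  8.8 12.8]
top [ 1.3034e+01 -1.3000e-02  8.0000e-03  8.0000e-02] [ 1.2 -0.1 11.8 12.3]
top [ 1.3008e+01 -1.2000e-02  8.0000e-03  8.0000e-02] [ 1.1 -0.1 15.2  9.6]
scene [] [[162.0, 271.0], [210.0, 266.0], [160.0, 303.0], [210.0, 298.0]]
top [] [[387.0, 185.0], [350.0, 181.0], [390.0, 160.0], [353.0, 155.0]]
```

The scene camera finds all four holes, putting the plate within about 3 mm of the seat and square. The dark spots in the top view are the hood frame and carriage, not the holes. Hand in.

```bash
python3 -c "
from cell import *
print(hand_in())"
```

```text
the job is handed in; nothing more can be done
None
```

I handed the job in at about 30 s of the 69 s. The plate is square on the carriage rails, about 3 mm from the seat by camera. The carriage snapped home at 0.140, the spatula lies flat on the bench, and the can, roll and jar are where they stood. The plate slid a few mm forward on the blade while being carried, which I allowed for when placing it.

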